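# Clear the scan fixture and seat the keyed calibration puck

### The arm

A 7-joint arm with a two-finger parallel gripper is mounted at the origin on the work surface. World frame = base frame: x ahead of the robot, y to its left, z up, the work surface at z = 0. Lengths are in m, angles in rad, forces in N, time in s.
With the tool pointing down it reaches from about 0.4 to 0.875 m from the base axis. Payload 6.5 kg.
Tool frame: the origin (TCP) lies midway between the tips of the shut fingers; the grasp point (between the pads) lies 19 mm behind it; z points along the fingers, y is the line along which they close (so a half turn about z gives the same grasp; the last joint's range is limited). The gripper opens to 85 mm and grips with 20 to 120 N. Pads are 22 mm wide; open, the fingers measure 114 mm over their backs; the gripper's body (76 mm by 85 mm) begins 54 mm behind the grasp point. The pads swing forward as they close: fully open they stand 13 mm farther back than shut.
Start: joints at [1.232, 0.536, -0.004, 1.538, 0.003, 1.067, -0.071], TCP at [0.175, -0.626, 0.231] pointing down, gripper open.
Joint ranges: [-2.7, 2.7], [-0.37, 2.16], [-1.27, 1.26], [0.24, 2.4], [-1.31, 4.45], [0.19, 1.91], [-2.76, 2.76]. Speed limits (rad/s): [2.39, 2.39, 3.14, 3.14, 3.14, 3.14, 3.14].

### API

Orientations are given as a rotation vector (axis times angle).
In Python, from workcell import bot gives the robot as it stands. The module is installed in compiled form; this text tells all that it offers.
- The arm moves only by the tool carry_out, never from a script. Its arguments are lists of equal length, an entry for each row: "claw": the closure, from 0 (fully open) to 1 (shut); "travel": the shift along the world's x, y, z in cm, a list of three; "rotation": the turn, a rotation vector about the world's x, y, z in degrees, a list of three. In form: {"claw": [claw, ...], "travel": [[x, y, z], ...], "rotation": [[rx, ry, rz], ...]}. A call has 1 to 10 rows; each row is the pose to reach, as a shift and turn from the pose commanded when the call began; what a row does not reach only later rows make up. A row lasts 1/12 s, in which the tool goes at most 41.7 mm and 7.16 degrees, less where a joint would pass 70% of its speed; a pose out of reach is approached as far as the arm can. A call with a gripper value outside its range is refused whole. The fingers move at their own pace and stop on an object; the grip force is fixed at half the most. Time passes only in rows, so rows that repeat a pose let the fingers close. It gives the time, the measured TCP pose, the force and the opening at its end, in the units of the state.
- bot.state(): the state, without advancing time (a new reading comes with each control period).
- bot.snapshot(name): name is "scene" or "top" or "wrist"; returns (picture, depth): 420x560x3 uint8, red, green, blue; 420x560 float32, m along the optical axis (not along the pixel's ray), 0 where there is no reading.
- bot.camera_params(name): a dict with "fx", "fy", "cx", "cy" (pixels), "extrinsics" (4x4, takes a point from world to camera coordinates). Camera axes: x right, y up, looking along -z (the intrinsics and any distortion apply to the point x, -y, -z); pixel columns grow to the right and rows downward; lengths in m; the calibration is good to about 2 mm. A picture is of the moment at which its call begins: read the wrist's pose just before it. camera_params takes no time and is no camera call; for the wrist camera it gives the pose at the moment of the call.
- bot.finish_job(): hands the job in, once; it reports no verdict.
The state is a dict: "clock": time; "q": joint angles; "qvel": joint speeds; "effort": joint torques, N m; "tcp_pos": TCP position; "tcp_rot": TCP orientation; "ft_force": force on the tool from outside, world axes, zero at the start; "wrist_torque": the same for the moment, N m; "opening": opening from 0.0 (shut) to 1.0 (fully open).
Only numpy, scipy, OpenCV 4.12 (cv2) and the standard library are available. Lean on these libraries where they do the work, as an engineer would, in place of code of your own. Each camera call takes 0.05 s, during which the arm holds its last target. There are 200 camera calls.

### The job

The scan fixture has two composite offcuts left lying on it: put both of them in the blue scrap tub. Then take the D-shaped calibration puck by its yellow square knob, turn it until its flat matches the flat of the D-shaped nest in the fixture, and seat it fully home in the nest. Leave the other things on the bench where they are.

Things in the scene. Friction and masses are not known exactly. Their poses are not given: they have to be found in the camera images.
- puck_mid (a point): Loose upright calibration puck, 0.4 to 0.8 kg, on the bench at the left or right, any yaw. Steel D-shaped disc, radius 42, 40 mm high, one flat 28 mm from the axis, lower edge chamfered; knob on top, 74 mm overall. Point on the axis, 37 mm above the underside. x points out through the flat (red line on the disc along the flat), z up.
- knob (a point): Centre of the puck's yellow square knob, half-way up it: 36 x 36 mm, 34 mm high, on the puck's axis, sides parallel and square to the flat. The disc's top is 17 mm below this point, puck_mid 20 mm below. x as for puck_mid.
- nest (a point): Centre of the D-shaped nest's mouth, at deck level. Pocket 22 mm deep, radius 43.5 mm, one flat wall 29.5 mm from the centre (1.5 mm clearance round the puck), mouth chamfered 2.5 mm, black floor. x points towards the flat wall (red line on the deck along it), z up. With the puck home, its x is along this x and puck_mid is 15 mm above this point.
- fixture: Fixed aluminium scan fixture, deck 50 mm above the bench. Origin on the bench below the nest's centre, axes as the nest's. Deck from x -75 to 75, y -75 to 145 mm. At x 98, y -60 mm, on a tab (x 75 to 120, y -100 to -20 mm), stands a probe mast, 16 mm post with a blue head (x 83 to 133 mm, 22 mm wide) with its top 165 mm above the bench.
- offcut_a_mid (a point): Offcut with green skins and white core, loose bar 120 x 26 x 24 mm, about 60 g, lying flat on the deck across the nest mouth at any yaw. Point at its centre, 12 mm above its underside; x along its length, z up.
- offcut_b_mid (a point): Offcut with orange skins and white core, loose bar 100 x 26 x 24 mm, about 60 g, lying flat on the deck beside the nest, on the nest's +y side. Point at its centre, 12 mm above its underside; x along its length, z up.
- tub: Blue open scrap tub, fixed to the bench, on the side opposite the puck; outside 170 (x) x 190 (y) x 90 mm high, walls and floor 5 mm. Origin at the centre of its underside, on the bench; z up.
- couplant_mid (a point): Bystander: white bottle with a green cap, radius 30 mm, 150 mm tall, loose; point on its axis 75 mm up.
- beaker_mid (a point): Bystander: glass beaker, rim radius 36 mm, 90 mm tall, loose; point on its axis 45 mm up.
- jar_mid (a point): Bystander: amber jar with a black lid, radius 28 mm, 85 mm tall, loose; point on its axis 42 mm up.
- stepwedge_mid (a point): Bystander: aluminium step wedge, 100 (x) x 30 (y) mm, four steps of 12 mm rising along x to 48 mm, loose; point 18 mm above the bench, centre of its length.
- weight_mid (a point): Bystander: brass weight, radius 17 mm, 62 mm tall, loose, standing on the bench close behind the puck's round side (about 85 mm from its axis); point on its axis 31 mm up.
- brush_mid (a point): Bystander: hand brush, 180 mm long, lying at the far side of the bench, loose; point near its middle.
- probe_mid (a point): Bystander: steel and black ultrasonic probe, radius 16 mm, 65 mm tall, standing at the far side, loose; point on its axis, 32 mm up.
Not all that is in view belongs to the job. What is meant by the part that bears offcut_b_mid is not pink, and is the larger of those in its own colour.

How it is judged:
On the way:
1. both offcuts lie in the scrap tub (x of offcut_a_mid in the frame of tub between -0.085 and 0.085 m and y of offcut_a_mid in the frame of tub between -0.095 and 0.095 m and z of offcut_a_mid in the frame of tub between 0 and 0.085 m and x of offcut_b_mid in the frame of tub between -0.085 and 0.085 m and y of offcut_b_mid in the frame of tub between -0.095 and 0.095 m and z of offcut_b_mid in the frame of tub between 0 and 0.085 m), for 0.2 s.
At the end, for the whole second after the job is handed in: Both offcuts' centres are inside the tub, below its rim; the puck is upright in the nest, its flat against the nest's flat side (within 0.1 rad), centred within 5 mm and down to within 3.5 mm of the pocket floor; all at rest (all of step 1 and z of puck_mid in the frame of nest below 0.0185 m and horizontal distance between puck_mid and nest below 0.005 m and angle between the x axis of puck_mid and the x axis of nest, either way round below 0.1 rad and angle between puck_mid's own z axis and vertical below 0.06 rad and linear speed of puck below 0.02 m/s and linear speed of each of offcut_a, offcut_b below 0.03 m/s); the robot touches nothing.
It fails at once if a bystander is pushed more than 30 mm or knocked over (distance of any of couplant_mid, beaker_mid, jar_mid, stepwedge_mid, brush_mid, probe_mid, weight_mid from where it was at the start of the episode above 0.03 m or angle between any of couplant_mid, beaker_mid, jar_mid, stepwedge_mid, probe_mid, weight_mid's own z axis and vertical above 0.6 rad).
It also fails if it takes over 72 s, if anything falls off the work surface, if the arm or the gripper's body presses on something with over 40 N, if the wrist force passes 120 N, or if a joint passes its speed limit or range.

## Working session

There is one attempt and no reset: what is moved stays moved. The work goes in short steps, Python scripts to look and compute and a tool call to move; the robot and the scene stay as the last step left them, time stands still between calls to the robot, and variables do not carry over. Pictures are saved under pics/ and viewed, on a budget of 10 in all, crops included, one or two more only if the job needs it, and the job is handed in when it is done.

Besides the shell and the picture viewer there is one more tool, called by a JSON object that holds its "name" and its "arguments", one argument or row to a line. carry_out: Moves the arm, as the interface text tells. Its arguments: {"type":"object","properties":{"claw":{"type":"array","items":{"type":"number"}},"travel":{"type":"array","items":{"type":"array","items":{"type":"number"}}},"rotation":{"type":"array","items":{"type":"array","items":{"type":"number"}}}},"required":["claw","travel","rotation"]}

```bash
mkdir -p pics; cat > h.py <<'E'
import numpy as np, cv2
from workcell import bot
def snap(n):
    p=bot.camera_params(n); r,d=bot.snapshot(n); return r,d,p
def save(n,r): cv2.imwrite('pics/'+n+'.png',cv2.cvtColor(r,cv2.COLOR_RGB2BGR))
def ray(p,u,v):
    E=np.array(p['extrinsics']); R=E[:3,:3]; c=-R.T@E[:3,3]
    return c, R.T@np.array([(u-p['cx'])/p['fx'],-(v-p['cy'])/p['fy'],-1.])
def onplane(p,u,v,z):
    c,d=ray(p,u,v); return c+d*(z-c[2])/d[2]
def proj(p,P):
    E=np.array(p['extrinsics']); q=E[:3,:3]@np.array(P)+E[:3,3]
    return p['cx']+p['fx']*q[0]/-q[2], p['cy']+p['fy']*q[1]/q[2]
def cloud(p,d):
    v,u=np.mgrid[:d.shape[0],:d.shape[1]]
    E=np.array(p['extrinsics']); R=E[:3,:3]; c=-R.T@E[:3,3]
    P=np.stack([(u-p['cx'])/p['fx']*d,-(v-p['cy'])/p['fy']*d,-d],-1)
    return P@R+c
E
python3 - <<'E'
from h import *
for n in ['scene','top']:
    r,d,p=snap(n); save(n+'0',r); np.savez(n+'0',r=r,d=d,**p); print(n,p,(d>0).mean())
print(bot.state())
E
```

```text
scene {'fx': 381.10367087034024, 'fy': 381.10367087034024, 'cx': 281.8357936675001, 'cy': 214.228017060982, 'extrinsics': array([[-0.47206631,  0.8813979 , -0.01706296,  0.31656551],
       [-0.65651086, -0.33857026,  0.67406504,  0.32159227],
       [ 0.5883425 ,  0.32940542,  0.7384749 , -1.33390504],
       [ 0.        ,  0.        ,  0.        ,  1.        ]])} 0.9957397959183674
top {'fx': 410.66097248991673, 'fy': 410.66097248991673, 'cx': 278.39371470372146, 'cy': 208.70474189245604, 'extrinsics': array([[ 0.01959592, -0.99910702,  0.03743216, -0.06709438],
       [ 0.99351415,  0.02365319,  0.11122122, -0.58452904],
       [-0.11200729,  0.0350099 ,  0.99309047, -1.02585955],
       [ 0.        ,  0.        ,  0.        ,  1.        ]])} 0.9961989795918368
{'clock': 0.1, 'q': array([ 1.23177964,  0.53710557, -0.00444435,  1.53876389,  0.00261067,
        1.06733437, -0.07116806]), 'qvel': array([-3.83517129e-04, -2.18026891e-03,  6.22817795e-04, -2.87797910e-03,
       -1.50915718e-03, -7.37634215e-04,  5.22490715e-05]), 'effort': array([ 2.19582485e-03, -5.84570646e+01,  1.05165683e+00, -2.59780097e+01,
        1.26314285e-02,  4.58908544e-03, -4.18801881e-05]), 'tcp_pos': array([ 0.17496977, -0.62540782,  0.2304949 ]), 'tcp_rot': array([-3.11083131e+00, -4.27175243e-01,  5.36112627e-04]), 'ft_force': array([ 0.58098981, -0.07064088,  0.08615373]), 'wrist_torque': array([0.02866925, 0.00606509, 0.03321738]), 'opening': 1.0028007875958376}
```

View pics/top0.png

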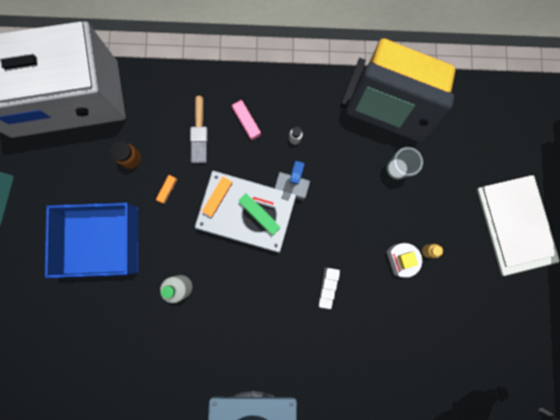

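View pics/scene0.png

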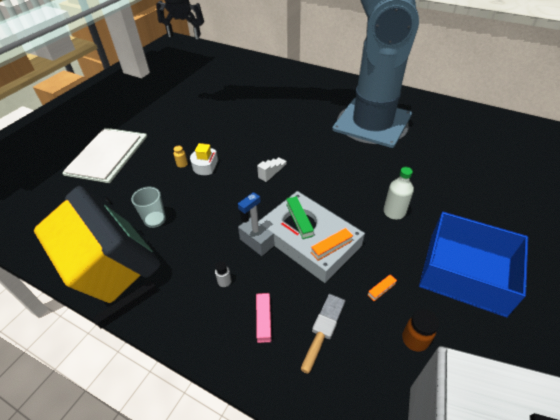

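Top view: the candidates for offcut_b are the orange bar on the deck (217,197), a small orange bar on the bench (166,189) and a pink bar (246,119). I choose the deck one because it is larger and on the nest's +y side. The other points I need are green offcut_a (260,214), puck (405,260), weight (433,251) and tub (92,241). The scene view agrees.

```bash
cat > m.py <<'E'
from h import *
for n in ['top','scene']:
    f=np.load(n+'0.npz'); r,d=f['r'],f['d']; p={k:f[k] for k in ('fx','fy','cx','cy','extrinsics')}
    C=cloud(p,d); hsv=cv2.cvtColor(r,cv2.COLOR_RGB2HSV); H,S,V=[hsv[...,i].astype(int) for i in range(3)]
    on=(C[...,0]>.2)&(C[...,0]<.95)&(abs(C[...,1])<.8)&(C[...,2]>-.02)&(C[...,2]<.2)
    ms={'green':(H>50)&(H<75)&(S>120),'orange':(H>8)&(H<17)&(S>170)&(V>170),'yellow':(H>24)&(H<33)&(S>150)&(V>120),'blue':(H>105)&(H<125)&(S>150),'red':((H<6)|(H>174))&(S>150)&(V>120),'bright':(S<40)&(V>110)}
    for k,m in ms.items():
        m=(m&on).astype(np.uint8); c,l,st,ce=cv2.connectedComponentsWithStats(m)
        for i in range(1,c):
            if st[i,4]<(12 if k=='red' else 40): continue
            q=C[l==i]; zt=np.percentile(q[:,2],90); q2=q[q[:,2]>zt-.008]
            rc=cv2.minAreaRect((q2[:,:2]*1000).astype(np.float32))
            print(n,k,ce[i].round(),st[i,4],'z90 %.3f'%zt,'c',np.round(rc[0],0),np.round(rc[1],0),'ang %.0f'%rc[2])
E
python3 m.py
```

```text
top green [259. 214.] 560 z90 0.077 c [568.  -5.] [118.  27.] ang 46
top green [168. 292.] 105 z90 0.152 c [381. 192.] [24. 24.] ang 44
top orange [165. 188.] 96 z90 0.020 c [634. 240.] [20. 70.] ang 65
top yellow [415.  69.] 749 z90 0.179 c [ 903. -361.] [171.  33.] ang 70
top yellow [407. 260.] 117 z90 0.077 c [ 462. -378.] [31. 32.] ang 18
top blue [ 23. 117.] 339 z90 0.152 c [777. 550.] [ 3. 92.] ang 12
top blue [297. 171.] 208 z90 0.167 c [657. -90.] [22. 50.] ang 75
top blue [ 91. 240.] 6855 z90 0.087 c [496. 404.] [170. 192.] ang 3
top bright [65. 86.] 425 z90 0.200 c [820. 437.] [108. 247.] ang 42
top bright [198. 143.] 556 z90 0.022 c [755. 160.] [94. 40.] ang 2
top bright [296. 135.] 52 z90 0.060 c [781. -95.] [24.  5.] ang 77
top bright [402. 165.] 480 z90 0.091 c [ 708. -375.] [70. 70.] ang 64
top bright [250. 210.] 4139 z90 0.053 c [596.  12.] [245. 195.] ang 75
top bright [518. 225.] 5366 z90 0.025 c [ 564. -695.] [234. 155.] ang 14
top bright [406. 259.] 554 z90 0.043 c [ 465. -387.] [83. 72.] ang 19
top bright [329. 288.] 568 z90 0.048 c [ 421. -192.] [31. 28.] ang 83
[... 779 characters left out ...]
e bright [201. 164.] 338 z90 0.042 c [ 466. -386.] [82. 70.] ang 18
scene bright [269. 168.] 399 z90 0.048 c [ 422. -192.] [30. 27.] ang 85
scene bright [398. 198.] 852 z90 0.114 c [388. 194.] [28. 42.] ang 5
scene bright [150. 206.] 762 z90 0.090 c [ 707. -375.] [70. 70.] ang 28
scene bright [307. 235.] 3345 z90 0.052 c [597.  23.] [222. 196.] ang 75
scene bright [250. 224.] 226 z90 0.114 c [652. -84.] [5. 8.] ang 4
scene bright [222. 278.] 119 z90 0.046 c [790. -93.] [18. 31.] ang 23
scene bright [328. 316.] 745 z90 0.021 c [754. 160.] [96. 42.] ang 2
scene bright [445. 379.] 492 z90 0.200 c [845. 386.] [ 73. 145.] ang 60
scene bright [534. 370.] 57 z90 0.199 c [791. 490.] [ 3. 63.] ang 11
```

```bash
python3 - <<'E'
from h import *
r=np.load('top0.npz')['r']; a=cv2.resize(r[150:260,180:320],None,fx=4,fy=4,interpolation=cv2.INTER_CUBIC)
b=cv2.resize(r[220:290,380:450],None,fx=3,fy=3,interpolation=cv2.INTER_CUBIC)
o=np.zeros((440,780,3),np.uint8); o[:,:560]=a; o[:210,570:]=b; save('crop',o)
E
```

```text
(no output)
```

View pics/crop.png

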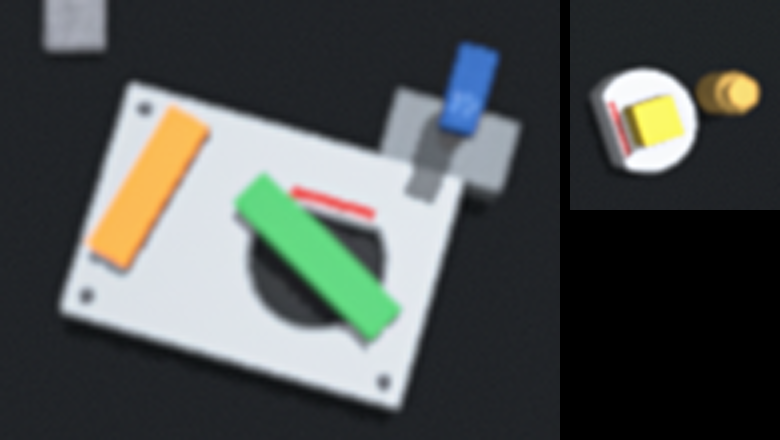

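The crop confirms it: the orange bar on the deck is about 100×26 mm, the green bar lies across the nest, the red line is on the fixture's +x side, and the puck's red flat faces image-left. From the measurements the nest is at about (0.569,-0.004) with yaw -15.5°. The sizes and heights fit what was given. I'll start with green.

{"name": "carry_out", "arguments": {
  "claw": [0,0,0,0,0,0,0,0,0,0],
  "travel": [
    [2,3.1,0],
    [4,6.2,0],
    [6,9.3,0],
    [8,12.4,0],
    [10,15.5,0],
    [12,18.6,0],
    [14,21.7,0],
    [16,24.8,0],
    [18,27.9,0],
    [20,31,0]
  ],
  "rotation": [
    [0,0,3],
    [0,0,6],
    [0,0,9],
    [0,0,12],
    [0,0,15],
    [0,0,18],
    [0,0,21],
    [0,0,24],
    [0,0,27],
    [0,0,30]
  ]
}}

```text
clock: 0.93
tcp_pos: [0.3755, -0.3142, 0.2312]
tcp_rot: [-2.894, -1.222, 0.001]
ft_force: [0.4, -0.9, -0.8]
opening: 1.003
```

{"name": "carry_out", "arguments": {
  "claw": [0,0,0,0,0,0,0,0,0,0],
  "travel": [
    [2,3.1,0],
    [4,6.2,0],
    [6,9.3,0],
    [8,12.4,0],
    [10,15.5,0],
    [12,18.6,0],
    [14,21.7,0],
    [16,24.8,0],
    [18,27.9,0],
    [19.3,31,0]
  ],
  "rotation": [
    [0,0,0],
    [0,0,0],
    [0,0,0],
    [0,0,0],
    [0,0,0],
    [0,0,0],
    [0,0,0],
    [0,0,0],
    [0,0,0],
    [0,0,0]
  ]
}}

```text
clock: 1.77
tcp_pos: [0.5694, -0.0043, 0.231]
tcp_rot: [-2.896, -1.218, -0.0]
ft_force: [1.9, -0.2, 0.4]
opening: 1.004
```

```bash
cat > w.py <<'E'
from h import *
import sys
from scipy.spatial.transform import Rotation as Ro
s=bot.state(); r,d,p=snap('wrist'); save(sys.argv[1],r); np.savez(sys.argv[1],r=r,d=d,**p)
T=Ro.from_rotvec(s['tcp_rot']).as_matrix(); print('t',s['clock'],s['tcp_pos'].round(4),'ytool',np.degrees(np.arctan2(T[1,1],T[0,1])).round(1),s['q'].round(2),s['ft_force'].round(1),s['opening'])
E=p['extrinsics'];c=-E[:3,:3].T@E[:3,3]; print('cam in tool',(T.T@(c-s['tcp_pos'])).round(3))
C=cloud(p,d); hsv=cv2.cvtColor(r,cv2.COLOR_RGB2HSV); H,S,V=[hsv[...,i].astype(int) for i in range(3)]
ms={'green':(H>50)&(H<75)&(S>120),'orange':(H>8)&(H<17)&(S>150)&(V>150),'yellow':(H>24)&(H<33)&(S>150)&(V>120),'red':((H<6)|(H>174))&(S>150)&(V>120)}
for k,m in ms.items():
    c,l,st,ce=cv2.connectedComponentsWithStats(m.astype(np.uint8))
    for i in range(1,c):
        if st[i,4]<150: continue
        q=C[(l==i)&(d>0)]
        if len(q)<50: continue
        zt=np.percentile(q[:,2],80); q=q[abs(q[:,2]-zt)<.006]
        rc=cv2.minAreaRect((q[:,:2]*1000).astype(np.float32)); print(k,ce[i].round(),st[i,4],'z %.4f'%zt,np.round(rc[0],1),np.round(rc[1],1),'ang %.1f'%rc[2])
E
python3 w.py w1
```

```text
t 1.7667 [ 0.5694 -0.0043  0.231 ] ytool -44.4 [ 0.23  0.43 -0.39  1.74  0.19  1.01 -1.01] [ 1.9 -0.2  0.4] 1.00402779527576
cam in tool [ 0.07   0.001 -0.144]
green [280. 198.] 2965 z 0.0770 [568.   -4.3] [119.7  27.9] ang 46.2
red [309. 181.] 184 z 0.0528 [603.8 -13.7] [52.9  4.4] ang 75.1
```

View pics/w1.png

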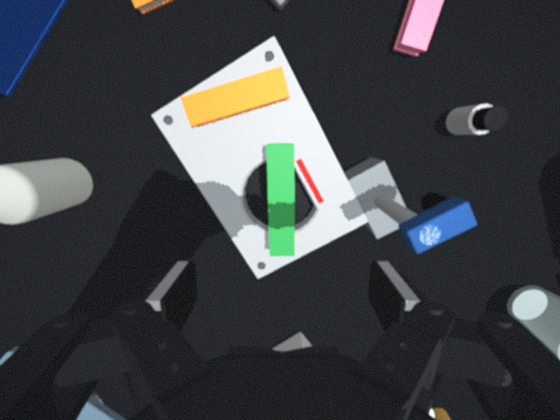

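Wrist view: the green bar (280,198) is aligned between the fingers, and the mast (440,225) is clear. I'll descend and grip.

{"name": "carry_out", "arguments": {
  "claw": [0,0,0,0,0,0,0.9,0.9,0.9,0.9],
  "travel": [
    [-0.1,0,-4],
    [-0.1,0,-8],
    [-0.1,0,-12],
    [-0.1,0,-15.5],
    [-0.1,0,-17.7],
    [-0.1,0,-17.7],
    [-0.1,0,-17.7],
    [-0.1,0,-17.7],
    [-0.1,0,-17.7],
    [-0.1,0,-17.7]
  ],
  "rotation": [
    [0,0,0.6],
    [0,0,0.6],
    [0,0,0.6],
    [0,0,0.6],
    [0,0,0.6],
    [0,0,0.6],
    [0,0,0.6],
    [0,0,0.6],
    [0,0,0.6],
    [0,0,0.6]
  ]
}}

```text
clock: 2.65
tcp_pos: [0.5685, -0.006, 0.0561]
tcp_rot: [2.888, 1.232, 0.005]
ft_force: [-0.5, -0.4, -0.5]
opening: 0.45
```

{"name": "carry_out", "arguments": {
  "claw": [0.9,0.9,0.9,0.9,0.9,0.9,0.9,0.9],
  "travel": [
    [0,0,0],
    [0,0,0],
    [0,0,0],
    [0,0,3],
    [0,0,6],
    [0,0,9],
    [0,0,12],
    [0,0,12]
  ],
  "rotation": [
    [0,0,0],
    [0,0,0],
    [0,0,0],
    [0,0,0],
    [0,0,0],
    [0,0,0],
    [0,0,0],
    [0,0,0]
  ]
}}

```text
clock: 3.32
tcp_pos: [0.571, -0.0056, 0.1808]
tcp_rot: [2.886, 1.232, 0.015]
ft_force: [0.7, -0.4, -0.2]
opening: 0.289
```

{"name": "carry_out", "arguments": {
  "claw": [0.9,0.9,0.9,0.9,0.9,0.9,0.9,0.9,0.9,0.9],
  "travel": [
    [-0.5,4.1,0],
    [-1,8.2,0],
    [-1.5,12.3,0],
    [-2,16.4,0],
    [-2.5,20.5,0],
    [-3,24.6,0],
    [-3.5,28.7,0],
    [-4,32.8,0],
    [-4.6,36.9,0],
    [-5.2,41,0]
  ],
  "rotation": [
    [0,0,5],
    [0,0,10],
    [0,0,15],
    [0,0,20],
    [0,0,25],
    [0,0,30],
    [0,0,35],
    [0,0,40],
    [0,0,44],
    [0,0,47]
  ]
}}

```text
clock: 4.15
tcp_pos: [0.5147, 0.4056, 0.1743]
tcp_rot: [2.154, 2.286, 0.0]
ft_force: [0.8, -0.5, -0.3]
opening: 0.29
```

{"name": "carry_out", "arguments": {
  "claw": [0.9,0.9,0.9,0.9,0.9,0,0,0,0,0],
  "travel": [
    [0,0,0],
    [0,0,-4],
    [0,0,-8],
    [0,0,-11.4],
    [0,0,-11.4],
    [0,0,-11.4],
    [0,0,-11.4],
    [0,0,-11.4],
    [0,0,-9],
    [0,0,-5]
  ],
  "rotation": [
    [0,0,0],
    [0,0,0],
    [0,0,0],
    [0,0,0],
    [0,0,0],
    [0,0,0],
    [0,0,0],
    [0,0,0],
    [0,0,0],
    [0,0,0]
  ]
}}

```text
clock: 4.98
tcp_pos: [0.5139, 0.4026, 0.1236]
tcp_rot: [-2.158, -2.283, 0.007]
ft_force: [0.5, -0.4, -0.4]
opening: 0.971
```

{"name": "carry_out", "arguments": {
  "claw": [0,0,0,0,0,0,0,0,0,0],
  "travel": [
    [0,0,4],
    [1.2,-4,5],
    [2.4,-8,6],
    [3.6,-12,7],
    [4.8,-16,8],
    [6,-20,9],
    [7.2,-24,10],
    [8.5,-27.5,10],
    [9.5,-30.3,10],
    [9.5,-30.3,10]
  ],
  "rotation": [
    [0,0,6],
    [0,0,12],
    [0,0,18],
    [0,0,24],
    [0,0,30],
    [0,0,36],
    [0,0,42],
    [0,0,48],
    [0,0,54],
    [0,0,57]
  ]
}}

```text
clock: 5.82
tcp_pos: [0.6144, 0.0907, 0.2263]
tcp_rot: [0.816, 3.027, -0.006]
ft_force: [0.4, -1.0, -0.8]
opening: 1.0
```

```bash
python3 w.py w2
```

```text
t 5.8167 [0.6144 0.0907 0.2263] ytool 59.8 [ 0.34  0.63 -0.84  1.59  0.51  1.14  0.43] [ 0.4 -1.  -0.8] 1.0000854660719523
cam in tool [ 0.068  0.    -0.144]
orange [400. 138.] 231 z 0.0188 [633.1 240.1] [20.2 71.4] ang 65.5
orange [288. 151.] 565 z 0.0768 [574.4 120.2] [26.1 21.6] ang 62.2
red [201. 232.] 153 z 0.0528 [603.8 -13.7] [52.6  4.4] ang 75.5
```

View pics/w2.png

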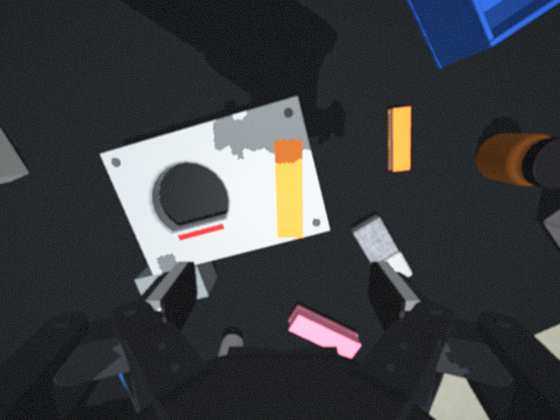

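Wrist view: the orange bar is at (289,188), partly lit, and the nest is now clear at (192,195). I'll re-measure the bar with a wider hue range, and fit the nest circle and deck.

```bash
python3 - <<'E'
from h import *
f=np.load('w2.npz'); r,d=f['r'],f['d']; p={k:f[k] for k in ('fx','fy','cx','cy','extrinsics')}
C=cloud(p,d); hsv=cv2.cvtColor(r,cv2.COLOR_RGB2HSV); H,S,V=[hsv[...,i].astype(int) for i in range(3)]
box=np.zeros(d.shape,bool); box[130:245,265:310]=1
q=C[(H>6)&(H<30)&(S>110)&box&(C[...,2]>.068)]
rc=cv2.minAreaRect((q[:,:2]*1000).astype(np.float32)); print('bar',rc)
# deck-level plane: z of deck points near nest
bx=np.zeros(d.shape,bool); bx[150:250,140:245]=1
print('deck z',np.median(C[bx&(C[...,2]>.045)&(C[...,2]<.06)][:,2]))
m=(bx&(C[...,2]<.047)&(C[...,2]>.01)).astype(np.uint8)
c,l,st,ce=cv2.connectedComponentsWithStats(m); i=1+st[1:,4].argmax(); print('pocket',st[i],ce[i])
ct=max(cv2.findContours((l==i).astype(np.uint8),0,cv2.CHAIN_APPROX_NONE)[0],key=len)[:,0]
P=np.array([onplane(p,u,v,.050)[:2] for u,v in ct])*1000
from scipy.optimize import least_squares
a=np.radians(-15); 
for z in (.05,):
    n=np.array([np.cos(a),np.sin(a)]); s=P@n; 
    R=P[s<s.max()-25]
    o=least_squares(lambda x:np.hypot(R[:,0]-x[0],R[:,1]-x[1])-x[2],[569,-4,44],loss='soft_l1'); print('circle',o.x,'flat s',(s.max()-o.x[:2]@n),abs(o.fun).mean())
E
python3 w.py w3
```

```text
bar ((605.474853515625, 102.82584381103516), (27.87245750427246, 110.01333618164062), 60.811466217041016)
deck z 0.051595701100386276
pocket [ 152  162   77   70 3977] [189.1679658  196.17500629]
circle [567.30220699  -3.04034183  42.32155415] flat s 29.49607428836987 0.28638301094867463
t 5.8667 [0.6128 0.0952 0.2264] ytool 60.1 [ 0.34  0.63 -0.84  1.59  0.51  1.14  0.43] [0.3 0.7 0.1] 1.0011257675961973
cam in tool [ 0.068  0.    -0.144]
orange [399. 143.] 200 z 0.0184 [633.1 240.1] [20.6 71.4] ang 67.1
orange [285. 153.] 494 z 0.0769 [573.4 120.9] [25.8 18.6] ang 60.1
red [198. 235.] 157 z 0.0528 [603.6 -13.7] [53.1  4.6] ang 75.5
```

{"name": "carry_out", "arguments": {
  "claw": [0,0,0,0,0,0,0,0.9,0.9,0.9],
  "travel": [
    [-0.2,0,0],
    [-0.2,0,-4],
    [-0.2,0,-8],
    [-0.2,0,-12],
    [-0.2,0,-15],
    [-0.2,0,-17.1],
    [-0.2,0,-17.1],
    [-0.2,0,-17.1],
    [-0.2,0,-17.1],
    [-0.2,0,-17.1]
  ],
  "rotation": [
    [0,0,0],
    [0,0,0],
    [0,0,0],
    [0,0,0],
    [0,0,0],
    [0,0,0],
    [0,0,0],
    [0,0,0],
    [0,0,0],
    [0,0,0]
  ]
}}

```text
clock: 6.75
tcp_pos: [0.6096, 0.1022, 0.0558]
tcp_rot: [0.806, 3.033, 0.003]
ft_force: [0.3, -0.9, -0.0]
opening: 0.601
```

{"name": "carry_out", "arguments": {
  "claw": [0.9,0.9,0.9,0.9,0.9,0.9,0.9,0.9],
  "travel": [
    [0,0,0],
    [0,0,0],
    [0,0,0],
    [0,0,3],
    [0,0,6],
    [0,0,9],
    [0,0,12],
    [0,0,12]
  ],
  "rotation": [
    [0,0,0],
    [0,0,0],
    [0,0,0],
    [0,0,0],
    [0,0,0],
    [0,0,0],
    [0,0,0],
    [0,0,0]
  ]
}}

```text
clock: 7.42
tcp_pos: [0.6114, 0.1026, 0.1799]
tcp_rot: [0.805, 3.028, 0.007]
ft_force: [-0.0, 0.8, -0.4]
opening: 0.293
```

{"name": "carry_out", "arguments": {
  "claw": [0.9,0.9,0.9,0.9,0.9,0.9,0.9,0.9,0.9,0.9],
  "travel": [
    [-1.5,3.4,0],
    [-3,6.8,0],
    [-4.5,10.2,0],
    [-6,13.6,0],
    [-7.5,17,0],
    [-9,20.4,0],
    [-10.5,23.8,0],
    [-12,27.2,0],
    [-13.5,30.2,0],
    [-13.5,30.2,0]
  ],
  "rotation": [
    [0,0,-6],
    [0,0,-12],
    [0,0,-18],
    [0,0,-24],
    [0,0,-30],
    [0,0,-36],
    [0,0,-42],
    [0,0,-48],
    [0,0,-54],
    [0,0,-57]
  ]
}}

```text
clock: 8.25
tcp_pos: [0.4666, 0.4118, 0.1742]
tcp_rot: [-2.147, -2.284, -0.005]
ft_force: [-2.1, 0.9, -0.0]
opening: 0.288
```

{"name": "carry_out", "arguments": {
  "claw": [0.9,0.9,0.9,0.9,0.9,0,0,0,0,0],
  "travel": [
    [0,0,0],
    [0,0,-4],
    [0,0,-8],
    [0,0,-10],
    [0,0,-10],
    [0,0,-10],
    [0,0,-10],
    [0,0,-10],
    [0,0,-7],
    [0,0,-3]
  ],
  "rotation": [
    [0,0,0],
    [0,0,0],
    [0,0,0],
    [0,0,0],
    [0,0,0],
    [0,0,0],
    [0,0,0],
    [0,0,0],
    [0,0,0],
    [0,0,0]
  ]
}}

```text
clock: 9.08
tcp_pos: [0.4722, 0.4016, 0.1428]
tcp_rot: [-2.157, -2.283, 0.006]
ft_force: [0.1, 0.4, -0.0]
opening: 0.971
```

{"name": "carry_out", "arguments": {
  "claw": [0,0,0,0,0,0,0,0,0,0],
  "travel": [
    [0,0,4],
    [0,0,8],
    [0,-3,10],
    [0,-7,10],
    [0,-11,10],
    [0,-15,10],
    [0,-19,10],
    [0,-23,10],
    [0,-27,10],
    [0,-31,10]
  ],
  "rotation": [
    [0,0,0],
    [0,0,2],
    [0,0,4],
    [0,0,6],
    [0,0,8],
    [0,0,10],
    [0,0,12],
    [0,0,14],
    [0,0,15],
    [0,0,15]
  ]
}}

```text
clock: 9.92
tcp_pos: [0.4735, 0.0913, 0.2451]
tcp_rot: [1.838, 2.544, 0.003]
ft_force: [0.6, 0.1, -0.1]
opening: 0.999
```

{"name": "carry_out", "arguments": {
  "claw": [0,0,0,0,0,0,0,0,0,0],
  "travel": [
    [0,-4,0],
    [0,-8,0],
    [0,-12,0],
    [0,-16,0],
    [0,-20,0],
    [0,-24,0],
    [-0.3,-28,0],
    [-0.6,-32,0],
    [-0.9,-36,0],
    [-1.2,-39.5,0]
  ],
  "rotation": [
    [0,0,0],
    [0,0,0],
    [0,0,0],
    [0,0,0],
    [0,0,0],
    [0,0,0],
    [0,0,0],
    [0,0,0],
    [0,0,0],
    [0,0,0]
  ]
}}

```text
clock: 10.75
tcp_pos: [0.461, -0.3052, 0.2454]
tcp_rot: [1.84, 2.541, -0.001]
ft_force: [-0.3, -0.2, 0.2]
opening: 1.003
```

{"name": "carry_out", "arguments": {
  "claw": [0,0,0,0],
  "travel": [
    [0,-4,-2],
    [0,-7.8,-4],
    [0,-7.8,-4],
    [0,-7.8,-4]
  ],
  "rotation": [
    [0,0,0],
    [0,0,0],
    [0,0,0],
    [0,0,0]
  ]
}}

```text
clock: 11.08
tcp_pos: [0.4598, -0.3827, 0.2032]
tcp_rot: [-1.847, -2.541, 0.001]
ft_force: [-1.0, 0.6, 0.1]
opening: 1.005
```

```bash
python3 w.py w4; python3 - <<'E'
from h import *
f=np.load('w4.npz'); r,d=f['r'],f['d']; p={k:f[k] for k in ('fx','fy','cx','cy','extrinsics')}
C=cloud(p,d); m=(C[...,2]>.034)&(C[...,2]<.048)&(np.hypot(C[...,0]-.461,C[...,1]+.381)<.06)
q=(C[m][:,:2]*1000).astype(np.float32); print('disc',cv2.minEnclosingCircle(q),len(q),cv2.minAreaRect(q))
# last: tub check from top
r,d,p=snap('top'); save('top1',r[100:400])
C=cloud(p,d); hsv=cv2.cvtColor(r,cv2.COLOR_RGB2HSV); H,S,V=[hsv[...,i].astype(int) for i in range(3)]
for k,m in (('g',(H>45)&(H<75)&(S>120)),('o',(H>6)&(H<20)&(S>150)&(V>90))):
    m=m&(C[...,1]>.3)&(C[...,1]<.5)&(C[...,0]<.6); print(k,m.sum(),C[m].mean(0) if m.any() else '')
E
```

```text
t 11.0833 [ 0.4598 -0.3827  0.2032] ytool 18.0 [ 0.96  0.52 -0.46  1.69  0.27  1.    0.71] [-1.   0.6  0.1] 1.0049731316924886
cam in tool [ 0.068  0.001 -0.144]
disc ((460.9922790527344, -381.119384765625), 42.021636962890625) 2697 ((463.01531982421875, -387.34771728515625), (83.37435150146484, 69.93519592285156), 18.054685592651367)
g 464 [0.51056131 0.40700996 0.03029909]
o 417 [0.47590967 0.39970997 0.03018435]
```

View pics/w4.png

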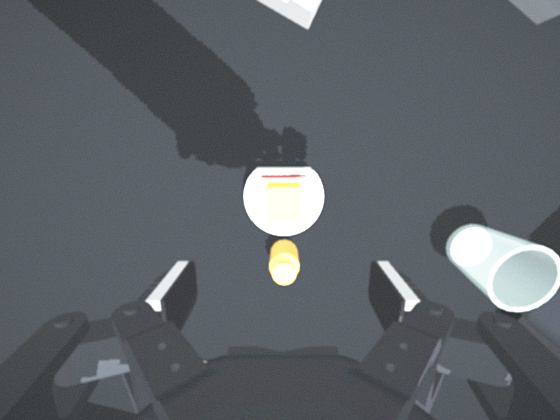

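Wrist view: the puck (284,198) is square to the fingers and the weight (284,262) is off to the side, clear of the finger line. The top depth shows both offcuts in the tub at z≈0.03. I'll grip the knob.

{"name": "carry_out", "arguments": {
  "claw": [0,0,0,0,0,0,0,0.9,0.9,0.9],
  "travel": [
    [0,-0.2,-3],
    [0,-0.2,-6],
    [0,-0.2,-9],
    [0,-0.2,-12],
    [0,-0.2,-14],
    [0,-0.2,-15.5],
    [0,-0.2,-16],
    [0,-0.2,-16],
    [0,-0.2,-16],
    [0,-0.2,-16]
  ],
  "rotation": [
    [0,0,0],
    [0,0,0],
    [0,0,0],
    [0,0,0],
    [0,0,0],
    [0,0,0],
    [0,0,0],
    [0,0,0],
    [0,0,0],
    [0,0,0]
  ]
}}

```text
clock: 12.02
tcp_pos: [0.4625, -0.3821, 0.0452]
tcp_rot: [1.839, 2.544, 0.0]
ft_force: [-0.5, -0.4, -0.1]
opening: 0.607
```

{"name": "carry_out", "arguments": {
  "claw": [0.9,0.9,0.9,0.9,0.9,0.9,0.9,0.9,0.9,0.9],
  "travel": [
    [0,0,0],
    [0,0,0],
    [0,0,0],
    [0,0,1],
    [0,0,3],
    [0,0,5],
    [0,0,7],
    [0,0,8],
    [0,0,8],
    [0,0,8]
  ],
  "rotation": [
    [0,0,0],
    [0,0,0],
    [0,0,0],
    [0,0,0],
    [0,0,0],
    [0,0,0],
    [0,0,0],
    [0,0,0],
    [0,0,0],
    [0,0,0]
  ]
}}

```text
clock: 12.85
tcp_pos: [0.4608, -0.382, 0.1232]
tcp_rot: [1.842, 2.545, -0.0]
ft_force: [-0.1, -0.5, -6.6]
opening: 0.414
```

Held: about 6.6 N, opening 0.414, which is about 35 mm. Next I'll refine the nest pose while it's uncovered.

```bash
cat > nest.py <<'E'
from h import *
from scipy.optimize import least_squares
def fit(P,a0=-15.):
    # D outline: dist to arc R or to flat at R-14
    def f(x):
        n=np.array([np.cos(x[2]),np.sin(x[2])]); D=P-x[:2]
        e1=np.hypot(*D.T)-x[3]; e2=D@n-(x[3]-14); return np.maximum(e1,e2)
    o=least_squares(f,[569,-4,np.radians(a0),44],loss='soft_l1'); return o.x[0],o.x[1],np.degrees(o.x[2]),o.x[3],abs(o.fun).mean()
def run(r,d,p,lab):
    C=cloud(p,d); near=np.hypot(C[...,0]-.568,C[...,1]+.004)<.07
    g=cv2.cvtColor(r,cv2.COLOR_RGB2GRAY)
    print(lab,'deck z',np.median(C[near&(g>100)][:,2]))
    m=(near&(g<70)).astype(np.uint8)
    c,l,st,ce=cv2.connectedComponentsWithStats(m); i=1+st[1:,4].argmax()
    ct=max(cv2.findContours((l==i).astype(np.uint8),0,cv2.CHAIN_APPROX_NONE)[0],key=len)[:,0]
    P=np.array([onplane(p,u,v,.050)[:2] for u,v in ct])*1000; print(' dark',np.round(fit(P),2))
    # contour from depth: below deck
    m=(near&(C[...,2]<.046)).astype(np.uint8); c,l,st,ce=cv2.connectedComponentsWithStats(m); i=1+st[1:,4].argmax()
    ct=max(cv2.findContours((l==i).astype(np.uint8),0,cv2.CHAIN_APPROX_NONE)[0],key=len)[:,0]
    P=np.array([onplane(p,u,v,.050)[:2] for u,v in ct])*1000; print(' depth',np.round(fit(P),2))
    hsv=cv2.cvtColor(r,cv2.COLOR_RGB2HSV); m=near&((hsv[...,0]<6)|(hsv[...,0]>174))&(hsv[...,1]>110)
    rc=cv2.minAreaRect(np.array([onplane(p,u,v,.050)[:2] for v,u in np.argwhere(m)],np.float32)*1000); print(' red',rc)
if __name__=='__main__':
    for n in('top','scene'):
        r,d,p=snap(n); run(r,d,p,n)
    f=np.load('w3.npz'); run(f['r'],f['d'],{k:f[k] for k in ('fx','fy','cx','cy','extrinsics')},'w3')
E
python3 nest.py
```

```text
top deck z 0.050393453750378514
 dark [568.32  -5.23 -13.42  36.3    4.53]
 depth [568.11  -4.07 -15.34  42.4    0.65]
 red ((604.9083862304688, -13.207107543945312), (49.93588638305664, 3.5218405723571777), 75.31890869140625)
scene deck z 0.04997377265336178
 dark [ 566.74    1.44 -165.62   35.45    2.57]
 depth [569.31  -3.79 -15.11  41.63   0.88]
 red ((601.94140625, -15.133913040161133), (53.54856491088867, 6.741250038146973), 74.95500183105469)
w3 deck z 0.05164874764704447
 dark [   664.07   -276.31 -18227.16    100.83     26.6 ]
 depth [ 5.6758e+02 -2.7800e+00 -1.4400e+01  4.2340e+01  3.3000e-01]
 red ((604.1203002929688, -14.424156188964844), (54.477298736572266, 5.603353500366211), 74.66542053222656)
```

{"name": "carry_out", "arguments": {
  "claw": [0.9,0.9,0.9,0.9,0.9,0.9,0.9,0.9,0.9,0.9],
  "travel": [
    [0.5,1.9,0.3],
    [1,3.8,0.6],
    [1.5,5.7,1],
    [2,7.6,1],
    [2.5,9.5,1],
    [3,11.4,1],
    [3.6,13.3,1],
    [4.2,15.2,1],
    [4.8,17.1,1],
    [5.4,19,1]
  ],
  "rotation": [
    [0,0,-6],
    [0,0,-12],
    [0,0,-18],
    [0,0,-24],
    [0,0,-30],
    [0,0,-36],
    [0,0,-42],
    [0,0,-48],
    [0,0,-54],
    [0,0,-60]
  ]
}}

```text
clock: 13.78
tcp_pos: [0.5144, -0.1906, 0.1319]
tcp_rot: [-2.869, -1.276, 0.003]
ft_force: [0.6, 0.1, -5.7]
opening: 0.412
```

{"name": "carry_out", "arguments": {
  "claw": [0.9,0.9,0.9,0.9,0.9,0.9,0.9,0.9,0.9,0.9],
  "travel": [
    [0.6,2,0],
    [1.2,4,0],
    [1.8,6,0],
    [2.4,8,0],
    [3,10,0],
    [3.6,12,0],
    [4.2,14,0],
    [4.8,16,0],
    [5.3,18.8,0],
    [5.3,18.8,0]
  ],
  "rotation": [
    [0,0,-7],
    [0,0,-14],
    [0,0,-21],
    [0,0,-28],
    [0,0,-35],
    [0,0,-42],
    [0,0,-49],
    [0,0,-56],
    [0,0,-63.2],
    [0,0,-63.2]
  ]
}}

```text
clock: 14.62
tcp_pos: [0.5684, 0.0047, 0.132]
tcp_rot: [-3.111, 0.406, 0.003]
ft_force: [0.6, 2.3, -5.4]
opening: 0.412
```

{"name": "carry_out", "arguments": {
  "claw": [0.9,0.9,0.9,0.9,0.9],
  "travel": [
    [0,0,0],
    [0,0,-1],
    [0,0,-2],
    [0,0,-2.7],
    [0,0,-2.7]
  ],
  "rotation": [
    [0,0,0],
    [0,0,0],
    [0,0,0],
    [0,0,0],
    [0,0,0]
  ]
}}

```text
clock: 15.03
tcp_pos: [0.566, -0.0051, 0.1036]
tcp_rot: [3.113, -0.411, -0.007]
ft_force: [-0.6, -0.4, -6.9]
opening: 0.41
```

```bash
cat > pk.py <<'E'
from h import *
from nest import fit
from scipy.spatial.transform import Rotation as Ro
import sys
s=bot.state(); T=Ro.from_rotvec(s['tcp_rot']).as_matrix(); print(s['clock'],s['tcp_pos'].round(4),'ytool',np.degrees(np.arctan2(T[1,1],T[0,1])).round(1),'tilt',np.degrees(np.arccos(-T[2,2])).round(2),s['ft_force'].round(1),s['q'].round(2))
for n in('top','scene','wrist'):
    r,d,p=snap(n); save(n+sys.argv[1],r); C=cloud(p,d); hsv=cv2.cvtColor(r,cv2.COLOR_RGB2HSV); H,S,V=[hsv[...,i].astype(int) for i in range(3)]
    near=np.hypot(C[...,0]-.568,C[...,1]+.004)<.075
    m=near&((H<6)|(H>174))&(S>110)
    for i,st in enumerate(cv2.connectedComponentsWithStats(m.astype(np.uint8))[2][1:]):
        if st[4]>8:
            x,y,w,h=st[:4]; mm=np.zeros_like(m); mm[y:y+h,x:x+w]=1; q=C[m&mm]; rc=cv2.minAreaRect((q[:,:2]*1000).astype(np.float32)); print(n,'red z %.3f'%np.median(q[:,2]),np.round(rc[0],1),np.round(rc[1],1),round(rc[2],1))
    m=near&(H>22)&(H<34)&(S>120)
    if m.sum()>20: print(n,'yellow',C[m].mean(0).round(4),'zmax %.4f'%np.percentile(C[m][:,2],95))
    z=C[near&(S<60)&(V>90)][:,2]; print(n,'grey z hist',np.histogram(z,bins=np.arange(.04,.12,.005))[0])
E
python3 pk.py A
```

```text
15.0333 [ 0.566  -0.0051  0.1036] ytool -105.0 tilt 0.27 [-0.6 -0.4 -6.9] [-0.09  0.57  0.03  1.85 -0.02  0.73 -1.88]
top grey z hist [0 1 0 0 0 0 0 0 0 0 0 0 0 0 0]
scene red z 0.100 [591.6 -10.2] [41.8  4.4] 74.9
scene red z 0.051 [602.1 -14.9] [54.6  7.2] 72.7
scene yellow [ 0.5795 -0.0074  0.1289] zmax 0.1517
scene grey z hist [  9 453 595   0  15  47  43  42  41  52  45 162 109   2   2]
wrist red z 0.052 [605.8 -12.8] [44.  44.1] 26.6
wrist red z 0.103 [604.9  -8.8] [51.2 43.1] 15.6
wrist yellow [ 0.5758 -0.0068  0.1335] zmax 0.1369
wrist grey z hist [    0   164 14571     0    24   169   179   155   205   229   245   271
  4313     5    35]
```

View pics/wristA.png

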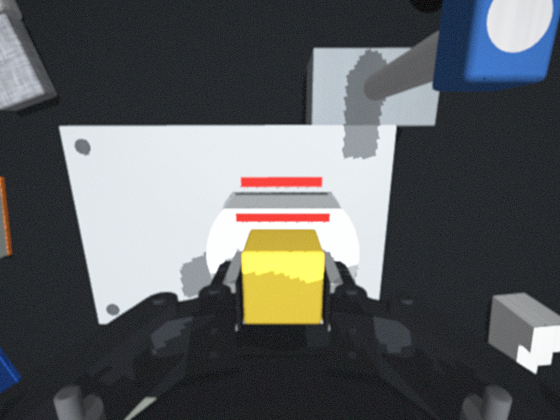

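Wrist view: the deck red line (281,182) and puck red line (283,217) are parallel and nearly in line. I'll check the lateral offset numerically.

```bash
python3 - <<'E'
from h import *
s=bot.state(); r,d,p=snap('wrist'); print(s['tcp_pos'].round(4))
hsv=cv2.cvtColor(r,cv2.COLOR_RGB2HSV); H,S,V=[hsv[...,i].astype(int) for i in range(3)]
m=((H<6)|(H>174))&(S>150)&(V>120); m[300:]=0; m[:, :220]=0; m[:,350:]=0
c,l,st,ce=cv2.connectedComponentsWithStats(m.astype(np.uint8))
a=np.radians(-15); n=np.array([np.cos(a),np.sin(a)]); t=np.array([-n[1],n[0]])
zp=s['tcp_pos'][2]-.043+.040
for i in range(1,c):
    if st[i,4]<100: continue
    x,y,w,h,_=st[i]; z=.05 if ce[i][1]<200 else zp
    A,B=[onplane(p,u,ce[i][1],z)[:2]*1000 for u in (x,x+w-1)]; M=(A+B)/2; ctr=s['tcp_pos'][:2]*1000
    print(st[i],'len',np.hypot(*(A-B)),'mid',M,'dir',np.degrees(np.arctan2(*(A-B)[::-1])),'lat',M@t,'fwd',M@n,'tcp lat/fwd',ctr@t,ctr@n)
N=np.array([568.4,-3.6]); print('nest lat/fwd',N@t,N@n)
E
```

```text
[ 0.568  -0.0045  0.1061]
[242 179  80   8 628] len 54.95103561072042 mid [603.70147152 -13.41698791] dir 74.96352799934056 lat 143.2896232566093 fwd 586.6034147111347 tcp lat/fwd 142.64363705812136 549.8439355857591
[237 214  92   7 642] len 48.09757403612955 mid [594.27578579 -11.53359179] dir 74.95664447903707 lat 142.66929722614424 fwd 577.0114426478882 tcp lat/fwd 142.64363705812136 549.8439355857591
nest lat/fwd 143.63541226163215 549.9639882250755
```

{"name": "carry_out", "arguments": {
  "claw": [0.9,0.9,0.9,0.9,0.9,0.9,0.9,0.9,0.9],
  "travel": [
    [0,0.07,0],
    [0,0.07,-0.4],
    [0,0.07,-0.8],
    [0,0.07,-1.2],
    [0,0.07,-1.5],
    [0,0.07,-1.8],
    [0,0.07,-2],
    [0,0.07,-2],
    [0,0.07,-2]
  ],
  "rotation": [
    [0,0,0],
    [0,0,0],
    [0,0,0],
    [0,0,0],
    [0,0,0],
    [0,0,0],
    [0,0,0],
    [0,0,0],
    [0,0,0]
  ]
}}

```text
clock: 15.98
tcp_pos: [0.5662, -0.0027, 0.0853]
tcp_rot: [3.115, -0.408, -0.007]
ft_force: [-5.1, 1.5, -7.5]
opening: 0.409
```

{"name": "carry_out", "arguments": {
  "claw": [0.9,0.9,0.9,0.9,0.9,0.9,0.9,0.9],
  "travel": [
    [-0.05,0,-0.3],
    [-0.05,0,-0.6],
    [-0.05,0,-0.9],
    [-0.05,0,-1.2],
    [-0.05,0,-1.4],
    [-0.05,0,-1.5],
    [-0.05,0,-1.5],
    [-0.05,0,-1.5]
  ],
  "rotation": [
    [0,0,0],
    [0,0,0],
    [0,0,0],
    [0,0,0],
    [0,0,0],
    [0,0,0],
    [0,0,0],
    [0,0,0]
  ]
}}

```text
clock: 16.65
tcp_pos: [0.5659, -0.0029, 0.073]
tcp_rot: [3.115, -0.409, -0.006]
ft_force: [-14.5, 1.3, 19.9]
opening: 0.409
```

```bash
python3 pk.py B
```

```text
16.65 [ 0.5659 -0.0029  0.073 ] ytool -105.0 tilt 0.22 [-14.5   1.3  19.9] [-0.09  0.62  0.03  1.87 -0.03  0.66 -1.88]
top grey z hist [ 0 16 18  1  0  0  0  0  0  0  0  0  0  0  0]
scene red z 0.069 [594.6 -12.9] [43.  12.9] 72.5
scene red z 0.051 [598.3 -13.3] [52.1 16.6] 78.3
scene yellow [ 0.5786 -0.0059  0.0978] zmax 0.1145
scene grey z hist [ 10 503 661  41  41 228  18   4   4   6   1   5   6   8   3]
wrist red z 0.052 [604.7 -13.6] [43.3 42.2] 30.4
wrist red z 0.070 [603.4  -6.5] [51.4 43.9] 15.4
wrist yellow [ 0.5743 -0.005   0.1011] zmax 0.1046
wrist grey z hist [   11   303 23924   239   232  3288  1232     8    73    84   103   123
   130   139   226]
```

Depth puts the puck top at 18 mm above the deck (0.070 against 0.052), which is exactly home. Releasing and lifting away.

{"name": "carry_out", "arguments": {
  "claw": [0,0,0,0,0,0,0,0,0,0],
  "travel": [
    [-0.1,0,0.2],
    [-0.1,0,0.2],
    [-0.1,0,0.2],
    [-0.1,0,0.2],
    [-0.1,0,0.2],
    [-0.1,0,2],
    [-0.1,0,5],
    [-0.1,0,8],
    [-0.1,0,11],
    [-0.1,0,14]
  ],
  "rotation": [
    [0,0,0],
    [0,0,0],
    [0,0,0],
    [0,0,0],
    [0,0,0],
    [0,0,0],
    [0,0,0],
    [0,0,0],
    [0,0,0],
    [0,0,0]
  ]
}}

```text
clock: 17.63
tcp_pos: [0.5667, -0.0034, 0.2127]
tcp_rot: [3.115, -0.409, 0.0]
ft_force: [-0.1, 0.3, 1.0]
opening: 1.001
```

{"name": "carry_out", "arguments": {
  "claw": [0,0,0,0,0,0],
  "travel": [
    [-3,0,2],
    [-7,0,4],
    [-9,0,4],
    [-9,0,4],
    [-9,0,4],
    [-9,0,4]
  ],
  "rotation": [
    [0,0,0],
    [0,0,0],
    [0,0,0],
    [0,0,0],
    [0,0,0],
    [0,0,0]
  ]
}}

```text
clock: 18.13
tcp_pos: [0.4775, -0.0032, 0.2514]
tcp_rot: [-3.115, 0.409, -0.002]
ft_force: [0.3, -0.2, 0.2]
opening: 0.999
```

```bash
python3 pk.py C; python3 - <<'E'
from h import *
a=cv2.imread('pics/sceneC.png'); b=cv2.imread('pics/wristC.png')
cv2.imwrite('pics/final.png',np.hstack([cv2.resize(a,(400,300)),cv2.resize(b,(400,300))]))
r,d,p=snap('wrist'); C=cloud(p,d); near=np.hypot(C[...,0]-.568,C[...,1]+.004)<.06
m=near&(C[...,2]>.0645)&(C[...,2]<.076); q=(C[m][:,:2]*1000).astype(np.float32); print('disc',cv2.minEnclosingCircle(q),cv2.minAreaRect(q),np.median(C[m][:,2]))
A=np.c_[C[m][:,:2],np.ones(m.sum())]; print('tilt',np.linalg.lstsq(A,C[m][:,2],rcond=None)[0][:2])
r,d,p=snap('top'); C=cloud(p,d); hsv=cv2.cvtColor(r,cv2.COLOR_RGB2HSV); H,S,V=[hsv[...,i].astype(int) for i in range(3)]
for k,m in (('g',(H>45)&(H<75)&(S>120)),('o',(H>6)&(H<20)&(S>150)&(V>90))):
    m=m&(C[...,1]>.3)&(C[...,1]<.5)&(C[...,0]<.6); print(k,m.sum(),C[m].mean(0))
E
```

```text
18.1333 [ 0.4775 -0.0032  0.2514] ytool -105.0 tilt 0.06 [ 0.3 -0.2  0.2] [-0.12  0.22  0.03  1.96 -0.01  0.96 -1.91]
top red z 0.051 [600.2 -12.1] [50.  14.8] 77.4
top yellow [ 0.5721 -0.0059  0.1751] zmax 0.5972
top grey z hist [  2 270 461   9   3 100  22   0   0   0   0   1   1   0   0]
scene red z 0.068 [593.9 -11.6] [44.2 13.3] 76.8
scene red z 0.051 [602.9 -13.7] [19.8 48.8] 5.3
scene yellow [ 0.574  -0.0014  0.0944] zmax 0.1038
scene grey z hist [ 10 542 738  41  47 249  20   0   0   0   0   0   0   0   0]
wrist red z 0.052 [581.1  -5.7] [53.4 57.6] 70.5
wrist red z 0.070 [572.3  -4.6] [47.  42.9] 73.7
wrist yellow [ 0.569  -0.0042  0.1043] zmax 0.1048
wrist grey z hist [  23  345 9419    0    0 2025  816    0    7   12   10    5   34    0
    0]
disc ((568.0975952148438, -3.7454752922058105), 41.98477554321289) ((561.641357421875, -2.2300148010253906), (83.28511047363281, 69.59368896484375), 75.01061248779297) 0.06961558751773933
tilt [ 0.00041123 -0.00036382]
g 463 [0.51055104 0.40689959 0.03042616]
o 424 [0.4759843  0.39997277 0.03015912]
```

View pics/final.png

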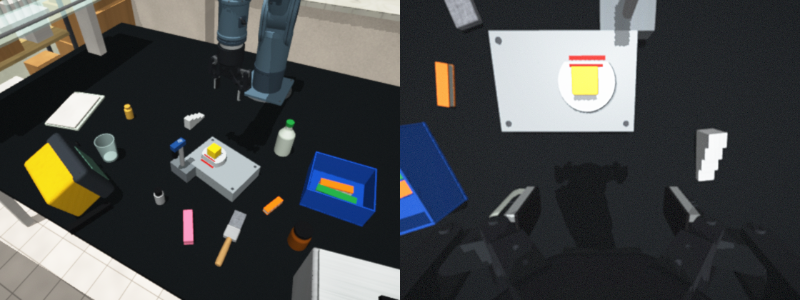

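The final view shows the puck seated, with its two red lines parallel at (587,60). Both offcuts are in the tub (337,192), the bystanders look undisturbed, and the arm is clear. Disc centre (568.1,-3.7) mm, yaw -15.0°, tilt 0.0005 rad. Handing in.

```bash
python3 -c "
from workcell import bot
print(bot.finish_job())"
```

```text
the job is handed in; nothing more can be done
None
```

I put both offcuts in the blue tub, then gripped the puck by its knob, turned it about -123° and seated it in the nest. I handed in at about 18.5 s of the 72 s allowed; no verdict is reported.

**Last checks:**
- **Offcuts:** both lie inside the tub, with top faces at about 0.03 m, below the rim.
- **Puck position:** it is centred within about 0.5 mm of the measured nest, with its flat at -15.0° to match the nest and a tilt below 0.001 rad.
- **Puck depth:** its top is about 18 mm above the deck, the fully home value.
- **Bystanders and arm:** the bystanders look unmoved in the pictures, though I did not re-measure them. The arm was clear of everything.

**Disagreements:**
- The wrist camera's depth reads 2–3 mm high, so I compared heights against the deck.
- The nest estimates from the different cameras differed by 1–2 mm, and I used their average.
- Fitting the nest by dark pixels gave poor results, so I left those out.
- During insertion the puck pressed on the nest wall at about 15 N sideways and 20 N upward, well under the limits.

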